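Load a slide cassette up the reader's ramp

ROBOT

A 6-joint arm with a two-finger parallel gripper is mounted at the origin on a cart in front of the work surface, level with it; the furniture and walls round the work are solid. World frame = base frame: x ahead of the robot, y to its left, z up, the work surface at z = 0. Lengths are in m, angles in rad, forces in N, time in s.
With the tool pointing down it reaches from about 0.325 to 0.775 m from the base axis. Payload 9.3 kg.
Tool frame: the origin (TCP) lies between the finger pads; the fingertips stand 8 mm ahead of it and the grasp point (between the pads) lies 11 mm behind it; z points along the fingers, y is the line along which they close (so a half turn about z gives the same grasp; the last joint's range is limited). The gripper opens to 85 mm and grips with 20 to 120 N. Pads are 22 mm wide; open, the fingers measure 114 mm over their backs; the gripper's body (76 mm by 85 mm) begins 54 mm behind the grasp point. The pads swing forward as they close: fully open they stand 13 mm farther back than shut.
Start: joints at [-1.262, 0.259, 0.021, 1.334, 0, 1.418], TCP at [0.245, -0.492, 0.239] pointing down, gripper open.
Joint ranges: [-3.04, 3.04], [-0.91, 1.82], [-1.04, 1.36], [-1.92, 1.95], [-1.52, 1.45], [-3.14, 3.14]. Speed limits (rad/s): [2.22, 2.22, 2.79, 3.14, 3.14, 3.14].

INTERFACE

Orientations are given as [roll, pitch, yaw] about the fixed x, y, z axes, in that order (R = Rz(yaw) Ry(pitch) Rx(roll)).
In Python, from plant import robot gives the robot as it stands. The module is installed in compiled form; this text tells all that it offers.
- The arm moves only by the tool step_arm, never from a script. Its argument "increments" is one flat list of numbers, 6 for each row, row after row: the shift along the tool's x, y, z in units of 0.5 m (1.0 is 0.5 m), then the turn, a rotation vector about the tool's x, y, z in units of 180 degrees (1.0 is 180 degrees). A call has 1 to 8 rows; each row is the pose to reach, as a shift and turn from the pose commanded when the call began, along the tool's axes at that moment, turning the shorter way round; what a row does not reach only later rows make up. A row lasts 1/12 s, in which the tool goes at most 41.7 mm and 7.16 degrees, less where a joint would pass 70% of its speed; a pose out of reach is approached as far as the arm can. A call with a number of a shift or a turn outside -1 to 1 is refused whole. A call with a gripper value outside its range is refused whole. "jaw" is the opening, from -1 (shut) to 1 (fully open), set as the call begins (left out, the last holds). The fingers move at their own pace and stop on an object; "grip_force" is the grip in N (left out, the last holds). Time passes only in rows, so rows that repeat a pose let the fingers close. It gives the time, the measured TCP pose, the force, the opening and the grip force at its end, in the units of the state.
- robot.read_state(): the state, without advancing time (a new reading comes with each control period).
- robot.get_image(name): name is "scene" or "top" or "wrist"; returns the picture (480x640x3 uint8, red, green, blue); there is no depth.
- robot.camera_params(name): a dict with "K" (3x3 intrinsics, pixels), "position" and "rotation" of the camera in the world; the wrist camera has in their place "tool_from_camera" (4x4, takes a point from camera to tool coordinates, whose origin is the TCP and whose axes are the flange's). Camera axes: x right, y up, looking along -z (the intrinsics and any distortion apply to the point x, -y, -z); pixel columns grow to the right and rows downward; lengths in m; the calibration is good to about 2 mm. A picture is of the moment at which its call begins: read the wrist's pose just before it. camera_params takes no time and is no camera call.
- robot.job_done(): hands the job in; it is judged then, once.
The state is a dict: "time": time; "joint_pos": joint angles; "joint_velocities": joint speeds; "effort": joint torques, N m; "ee_pos": TCP position; "tcp_rot": TCP orientation; "contact_force": force on the tool from outside, world axes, zero at the start; "torque": the same for the moment, N m; "finger_gap": finger opening in m; "grip_force": force on a finger pad.
Only numpy, scipy, OpenCV 4.12 (cv2) and the standard library are available. Lean on these libraries where they do the work, as an engineer would, in place of code of your own. Each camera call takes 0.05 s, during which the arm holds its last target. There are 200 camera calls.

TASK

Load the orange slide cassette into the reader: pick it up from the bench, lay it flat between the rails at the low end of the ramp, then push it up the ramp, under the white bridge, until it is pressed home against the sprung stop at the top. The stop's position is set differently each time, so feel for it: press the cassette against it with about 11 N (always between 5 and 18 N) for a moment, then ease off and leave the cassette resting against the stop, without disturbing the bottle and the vial on the bench.

Things in the scene. Friction and masses are not known exactly. Their poses are not given: they have to be found in the camera images.
- cassette: loose orange cassette of glass slides, a solid block 84 mm long (its x), 36 wide (its y), 32 high; origin at the centre of its underside, z up. Its ends are alike: either may lead. 0.25 kg, give or take 30 percent. Friction on the deck 0.35 (give or take a fifth): it stays where it is left, and pushing it up takes 1 to 2 N, more if the fingers also bear down on it
- deck: fixed sloping aluminium deck, 262 mm long, 62 wide, rising 7 degrees away from the robot. Origin on its top surface, middle of the low edge, 10 mm above the bench; x up the slope, y left across it, z normal to it. Between dark side rails, 10 mm high, 8 thick, is a channel 41 mm wide from x = 30 to 230 mm; below x = 30 mm the rails flare outward
- bridge (a point): centre of the underside of the white bridge over the channel, at deck x = 168 mm, 40 mm above the deck. The bridge spans deck x = 153 to 183 mm, its top is 52 mm above the deck; the cassette must be slid under it
- stop: fixed blue bracket across the top of the ramp, 16 mm thick, 50 wide, 40 high (52 with its black knob), axes as the deck's; origin on the deck surface at deck x = 250 mm. A clamped steel spindle points from it down the ramp and carries the rubber pad
- pad_middle (a point): fixed point in the middle of the range of the pad's face: deck x = 205 mm, 17 mm above the deck. The face of the black rubber pad, 24 mm across, stands up to 20 mm before or behind this point along the slope: set anew each time and not measured. The pad is sprung and damped (12 N per mm plus 0.3 N per mm/s): meet it at 10 mm/s or slower and let go slowly
- presence_pin (a joint): thin brass pin in the middle of the pad, light spring (under 0.3 N); 0 when it stands 6 mm out of the pad's face, 0.006 when pushed in flush with that face, however hard the pad is pressed
- bottle: loose brown bottle with a white cap, 35 mm across, 71 mm high; origin at the centre of its underside; a bystander
- vial: loose clear vial with a red cap, 23 mm across, 51 mm high; origin at the centre of its underside; a bystander
- microscope (a point): point on the bench under the middle of a fixed microscope, an obstacle about 0.4 m high: with its eyepieces it fills about 0.18 m towards the robot, 0.2 m away from it and 0.13 m to either side of this point. A tall stereo microscope stands likewise at the right rear, beyond 0.4 m to the right of the robot's middle
Not all that is in view belongs to the job. Of the things like the cassette, leave any that is yellow; of the rest the larger one is meant.

How it is judged:
On the way, in this order (a step that is already met when the one before it is completed fails the run):
1. the cassette lies flat on the lower deck between the rails (its centre 35 to 120 mm up the deck, within 8 mm of the middle) (x of cassette in the frame of deck between 0.035 and 0.12 m and y of cassette in the frame of deck between -0.008 and 0.008 m and z of cassette in the frame of deck between -0.003 and 0.004 m and angle between the z axis of cassette and the z axis of deck, either way round below 0.06 rad and angle between the x axis of cassette and the x axis of deck, either way round below 0.2 rad), for 0.2 s.
2. the cassette is pressed against the stop with at least 5 N for 0.2 s (contact force between cassette and stop above 5 N), for 0.2 s.
At the end, for the whole second after the job is handed in: the cassette lies at rest, flat on the deck (within 3 mm), between the rails under the bridge, resting against the stop (presence pin pushed in 4.5 mm or more, that is no more than 1.5 mm off the pad), and is released (value of joint presence_pin above 0.0045 m and x of cassette in the frame of deck between 0.138 and 0.19 m and y of cassette in the frame of deck between -0.005 and 0.005 m and z of cassette in the frame of deck between -0.003 and 0.003 m and angle between the z axis of cassette and the z axis of deck, either way round below 0.05 rad and linear speed of cassette below 0.01 m/s); the robot touches nothing.
It fails at once if the cassette is pressed against the stop with more than 18 N (contact force between cassette and stop above 18 N).
It fails at once if the bottle is moved by more than 20 mm (distance of bottle from where it was at the start of the episode above 0.02 m).
It fails at once if the vial is moved by more than 20 mm (distance of vial from where it was at the start of the episode above 0.02 m).
It also fails if it takes over 72 s, if anything falls off the work surface, if the arm or the gripper's body presses on something with over 40 N, if the wrist force passes 120 N, or if a joint passes its speed limit or range.

## Working session

There is one attempt and no reset: what is moved stays moved. The work goes in short steps, Python scripts to look and compute and a tool call to move; the robot and the scene stay as the last step left them, time stands still between calls to the robot, and variables do not carry over. Pictures are saved under pics/ and viewed, at most 10 in all, crops included, and the job is handed in when it is done.

Besides the shell and the picture viewer there is one more tool, called as name(argument=value, ...), one argument or row to a line, values as JSON. step_arm: Moves the arm, as the interface text tells. Its arguments: {"type":"object","properties":{"increments":{"type":"array","items":{"type":"number","minimum":-1,"maximum":1}},"jaw":{"type":"number"},"grip_force":{"type":"number"}},"required":["increments"]}

```bash
mkdir -p pics; ls; python3 - <<'E'
from plant import robot
import cv2, numpy as np
np.set_printoptions(precision=4,suppress=True)
print(robot.read_state())
for n in("scene","top","wrist"):
    im=robot.get_image(n); cv2.imwrite(f"pics/{n}0.png",im[:,:,::-1]); print(n,robot.camera_params(n))
E
```

```text
pics
{'time': 0.0, 'joint_pos': array([-1.2616,  0.2592,  0.0208,  1.3337, -0.    ,  1.4182]), 'joint_velocities': array([ 0.0008,  0.0002, -0.0018, -0.0004, -0.0002, -0.0007]), 'effort': array([ -0.0007, -55.5644,  34.4527,   0.014 ,  -0.    ,   0.    ]), 'ee_pos': array([ 0.245 , -0.4922,  0.2387]), 'tcp_rot': array([-3.1403, -0.0002,  0.4618]), 'contact_force': array([ 0.9918, -0.3218,  1.0047]), 'torque': array([-0.0177,  0.0072,  0.0511]), 'grip_force': 0.0, 'finger_gap': 0.08554986638319151}
scene {'K': array([[614.4109,   0.    , 321.5595],
       [  0.    , 614.4109, 243.6925],
       [  0.    ,   0.    ,   1.    ]]), 'position': array([-0.0024, -0.8632,  1.1875]), 'rotation': array([ 0.7585, -0.0188, -0.5554])}
top {'K': array([[596.5682,   0.    , 311.0016],
       [  0.    , 596.5682, 233.23  ],
       [  0.    ,   0.    ,   1.    ]]), 'position': array([0.4889, 0.008 , 1.5083]), 'rotation': array([ 0.0674,  0.0115, -1.5668])}
wrist {'K': array([[363.2313,   0.    , 313.277 ],
       [  0.    , 363.2313, 241.6452],
       [  0.    ,   0.    ,   1.    ]]), 'tool_from_camera': array([[ 0.0004,  0.9501,  0.3119,  0.08  ],
       [ 1.    , -0.0005,  0.0002,  0.0014],
       [ 0.0003,  0.3119, -0.9501, -0.1357],
       [ 0.    ,  0.    ,  0.    ,  1.    ]])}
```

View pics/top0.png

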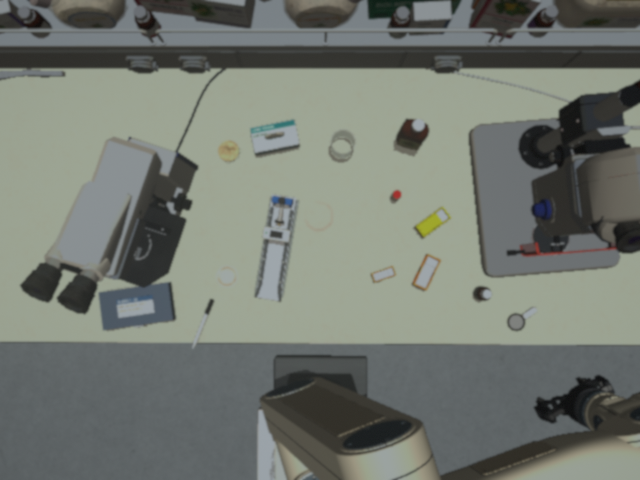

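View pics/scene0.png

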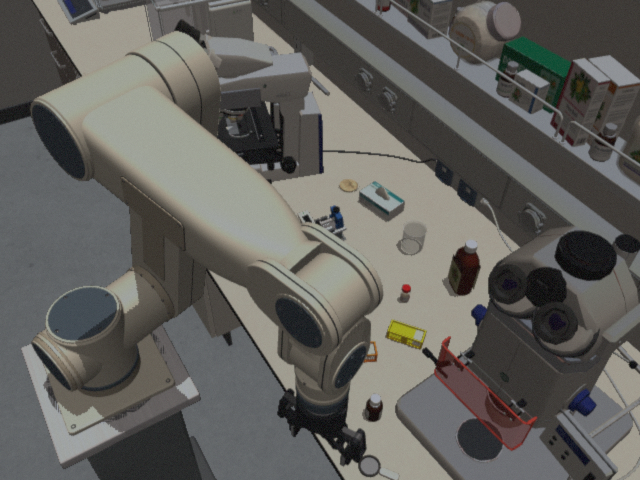

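The top view shows the large orange cassette near (427,272), with the small orange decoy at (383,274) and the yellow one at (432,222). The ramp runs from (268,298) up to (282,200). The bottle is near (483,294) and the vial near (396,196).

```bash
cat > h.py <<'E'
import numpy as np, cv2
from scipy.spatial.transform import Rotation as R
from plant import robot
np.set_printoptions(precision=4,suppress=True)
def cam(n,st=None):
    p=robot.camera_params(n)
    if n!="wrist": return p["K"],R.from_euler("xyz",p["rotation"]).as_matrix(),np.array(p["position"])
    T=p["tool_from_camera"]; Rt=R.from_euler("xyz",st["tcp_rot"]).as_matrix()
    return p["K"],Rt@T[:3,:3],st["ee_pos"]+Rt@T[:3,3]
def ray(c,uv,z=0.):
    K,Rm,o=c; uv=np.atleast_2d(uv).astype(float)
    d=np.c_[(uv[:,0]-K[0,2])/K[0,0],-(uv[:,1]-K[1,2])/K[1,1],-np.ones(len(uv))]@Rm.T
    return o+d*((z-o[2])/d[:,2])[:,None]
def proj(c,P):
    K,Rm,o=c; q=(np.atleast_2d(P)-o)@Rm
    return np.c_[K[0,0]*q[:,0]/-q[:,2]+K[0,2],K[1,1]*q[:,1]/q[:,2]+K[1,2]]
E
python3 - <<'E'
from h import *
im=cv2.imread("pics/top0.png"); c=cam("top")
hsv=cv2.cvtColor(im,cv2.COLOR_BGR2HSV)
m=cv2.inRange(hsv,(5,110,90),(20,255,255)); m=cv2.morphologyEx(m,cv2.MORPH_CLOSE,np.ones((5,5)))
for k in cv2.findContours(m,cv2.RETR_EXTERNAL,2)[0]:
    if cv2.contourArea(k)>40 and k[:,0,1].max()<340:
        r=cv2.minAreaRect(k); b=ray(c,cv2.boxPoints(r),.032)[:,:2]; print(r,b.mean(0),np.linalg.norm(np.diff(b,axis=0),axis=1),np.degrees(np.arctan2(*(b[1]-b[0])[::-1])))
print(ray(c,[[483,294],[396,196]],.05), ray(c,[[268,299],[281,200]],.02))
cv2.imwrite("pics/c1.png",np.hstack([cv2.resize(im[185:310,240:320],None,fx=4.6,fy=4.6,interpolation=3),cv2.resize(im[185:310,365:460],None,fx=4.6,fy=4.6,interpolation=3)])[:, :800])
E
```

```text
[[ 0.441  -0.3926  0.05  ]
 [ 0.6797 -0.1833  0.05  ]] [[0.4253 0.1317 0.02  ]
 [0.6728 0.1012 0.02  ]]
```

View pics/c1.png

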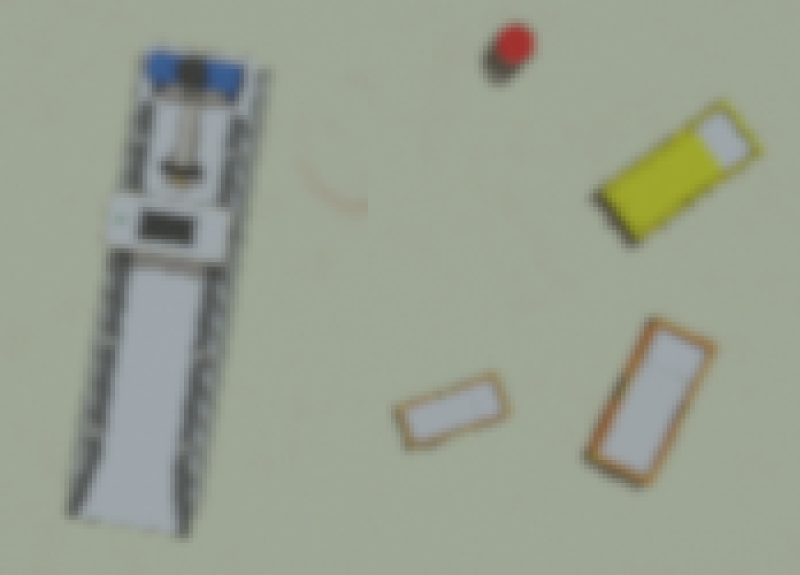

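The crop shows the large orange cassette centred at px (426,272), with its long axis about -24° in the world. The ramp axis is about -7°. The pad is at px (279,221), above the bridge. Next I'll work out the moves for a look from above the cassette.

```bash
cat >> h.py <<'E'
def plan(pos,Rt):
    """one-row increments from the measured pose to pos, Rt (matrix)"""
    s=robot.read_state(); R0=R.from_euler("xyz",s["tcp_rot"]).as_matrix()
    return np.round(np.r_[R0.T@(np.asarray(pos)-s["ee_pos"])/.5,R.from_matrix(R0.T@Rt).as_rotvec()/np.pi],4)
def down(yaw,pitch=0):  # tool x along yaw; pitch tips about world-ish y
    return R.from_euler("xyz",[np.pi,pitch,yaw]).as_matrix()
E
python3 - <<'E'
from h import *
c=cam("top"); im=lambda u,v:(240+u/4.6,185+v/4.6) 
im2=lambda u,v:(365+(u-368)/4.6,185+v/4.6)
P=ray(c,[im2(585,457),im2(650,484),im2(716,346),im2(652,319)],.032);print(P,P.mean(0))
for a,b in((P[0],P[3]),(P[1],P[2])): print(np.linalg.norm(b-a),np.degrees(np.arctan2(*(b-a)[1::-1])))
L=ray(c,[im(70,516),im(187,536)],.010); print("deck low",L,L.mean(0))
U=ray(c,[im(145,55),im(240,65)],.10-0.02); print(U,U.mean(0)); d=U.mean(0)-L.mean(0);print(np.linalg.norm(d[:2]),np.degrees(np.arctan2(d[1],d[0])))
print(plan([P[:,0].mean(),P[:,1].mean(),.2],down(np.pi-.42)))
E
```

```text
[[ 0.4633 -0.2242  0.032 ]
 [ 0.449  -0.2587  0.032 ]
 [ 0.5229 -0.2947  0.032 ]
 [ 0.5372 -0.2606  0.032 ]] [ 0.4931 -0.2596  0.032 ]
0.08245353743031862 -26.225608954004972
0.08214698132376626 -25.97210387170127
deck low [[0.4292 0.1646 0.01  ]
 [0.4187 0.1008 0.01  ]] [0.424  0.1327 0.01  ]
[[0.6727 0.1204 0.08  ]
 [0.6675 0.0705 0.08  ]] [0.6701 0.0955 0.08  ]
0.24893374426413792 -8.603940871474752
[ 0.6515 -0.1953  0.0779 -0.0001 -0.0004 -0.7193]
```

step_arm(
  increments=[0.65, -0.195, 0.04, 0, 0, -0.71, 0.65, -0.195, 0.04, 0, 0, -0.71, 0.65, -0.195, 0.04, 0, 0, -0.71, 0.65, -0.195, 0.04, 0, 0, -0.71, 0.65, -0.195, 0.04, 0, 0, -0.71, 0.65, -0.195, 0.04, 0, 0, -0.71, 0.65, -0.195, 0.04, 0, 0, -0.71, 0.65, -0.195, 0.04, 0, 0, -0.71],
  jaw=0.5,
)

```text
time: 0.82
ee_pos: [0.4889, -0.263, 0.2195]
tcp_rot: [-3.141, -0.0, 1.468]
contact_force: [0.0, -1.6, 0.6]
finger_gap: 0.0641
grip_force: 0.0
```

```bash
python3 - <<'E'
from h import *
print(robot.read_state()["joint_pos"],plan([.493,-.26,.2],down(np.pi-.455)))
E
```

```text
[-0.6447  0.2737 -0.0079  1.2893 -0.0001  1.029 ] [ 0.0068  0.0075  0.039  -0.     -0.     -0.3879]
```

step_arm(
  increments=[0.007, 0.0075, 0.04, 0, 0, -0.388, 0.007, 0.0075, 0.04, 0, 0, -0.388, 0.007, 0.0075, 0.04, 0, 0, -0.388, 0.007, 0.0075, 0.04, 0, 0, -0.388, 0.007, 0.0075, 0.04, 0, 0, -0.388, 0.007, 0.0075, 0.04, 0, 0, -0.388, 0.007, 0.0075, 0.04, 0, 0, -0.388, 0.007, 0.0075, 0.04, 0, 0, -0.388],
)

```text
time: 1.48
ee_pos: [0.4918, -0.2616, 0.1994]
tcp_rot: [-3.142, -0.001, 2.468]
contact_force: [-0.8, 0.1, -0.3]
finger_gap: 0.064
grip_force: 0.0
```

step_arm(
  increments=[0, 0, 0, 0, 0, -0.07, 0, 0, 0, 0, 0, -0.07, 0, 0, 0, 0, 0, -0.07, 0, 0, 0, 0, 0, -0.07],
)

```text
time: 1.82
ee_pos: [0.4918, -0.2617, 0.1994]
tcp_rot: [3.141, -0.0, 2.679]
contact_force: [0.5, -0.6, -0.2]
finger_gap: 0.0643
grip_force: 0.0
```

```bash
python3 - <<'E'
from h import *
s=robot.read_state(); im=robot.get_image("wrist")[:,:,::-1]; cv2.imwrite("pics/w1.png",im); c=cam("wrist",s)
print(s["ee_pos"],s["tcp_rot"])
hsv=cv2.cvtColor(im,cv2.COLOR_BGR2HSV); m=cv2.inRange(hsv,(5,100,80),(20,255,255)); m=cv2.morphologyEx(m,cv2.MORPH_CLOSE,np.ones((7,7)))
for k in cv2.findContours(m,cv2.RETR_EXTERNAL,2)[0]:
    if cv2.contourArea(k)>800: print(cv2.contourArea(k),cv2.minAreaRect(k))
print(proj(c,[[.493,-.26,.032],[0.441,-.393,.05]]))
E
```

```text
[ 0.4918 -0.2617  0.1994] [ 3.1415 -0.0004  2.6786]
3816.0 ((316.0, 217.0), (94.0, 42.0), 90.0)
2197.0 ((425.0756530761719, 153.56558227539062), (32.69102478027344, 72.685546875), 45.674034118652344)
[[316.529  219.5252]
 [144.2185 240.1269]]
```

View pics/w1.png

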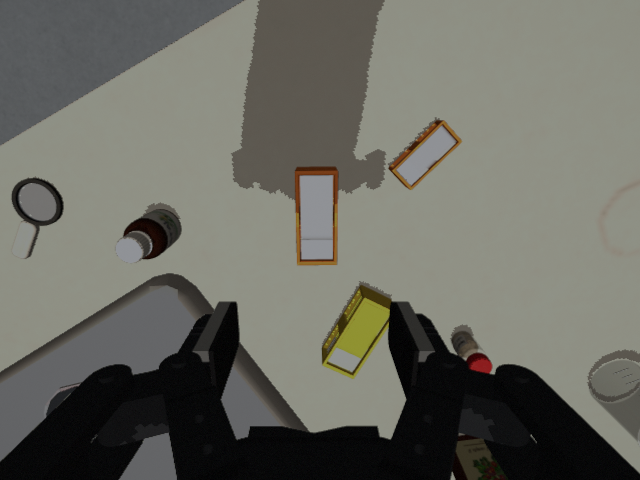

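The wrist view shows the cassette centred at (316,220), square to the fingers and matching the estimate. The bottle, yellow decoy and vial are clear of the fingers.

```bash
python3 - <<'E'
from h import *
print(plan([.493,-.26,.019],down(2.6786)))
E
```

```text
[-0.0007  0.0039  0.361   0.     -0.0001 -0.0001]
```

step_arm(
  increments=[0, 0.004, 0.07, 0, 0, 0, 0, 0.004, 0.14, 0, 0, 0, 0, 0.004, 0.21, 0, 0, 0, 0, 0.004, 0.28, 0, 0, 0, 0, 0.004, 0.33, 0, 0, 0, 0, 0.004, 0.36, 0, 0, 0, 0, 0.004, 0.361, 0, 0, 0, 0, 0.004, 0.361, 0, 0, 0],
)

```text
time: 2.53
ee_pos: [0.4925, -0.2597, 0.0187]
tcp_rot: [3.141, -0.002, 2.68]
contact_force: [0.3, -1.0, 1.1]
finger_gap: 0.064
grip_force: 0.0
```

step_arm(
  increments=[0, 0, 0, 0, 0, 0, 0, 0, 0, 0, 0, 0, 0, 0, 0, 0, 0, 0, 0, 0, 0, 0, 0, 0, 0, 0, 0, 0, 0, 0, 0, 0, 0, 0, 0, 0, 0, 0, 0, 0, 0, 0, 0, 0, 0, 0, 0, 0],
  jaw=-1,
  grip_force=40,
)

```text
time: 3.2
ee_pos: [0.4936, -0.2605, 0.0208]
tcp_rot: [-3.141, 0.003, 2.681]
contact_force: [-0.2, 0.3, 7.5]
finger_gap: 0.0352
grip_force: 41.3
```

The grip is good: gap 35 mm, and the TCP is now about 20.8 mm above the cassette's underside. I'll lift and go above the deck.

step_arm(
  increments=[0, 0, -0.05, 0, 0, 0, 0, 0, -0.12, 0, 0, 0, 0, 0, -0.2, 0, 0, 0, 0, 0, -0.28, 0, 0, 0, 0, 0, -0.36, 0, 0, 0, 0, 0, -0.42, 0, 0, 0, 0, 0, -0.42, 0, 0, 0],
)

```text
time: 3.78
ee_pos: [0.4943, -0.261, 0.2364]
tcp_rot: [-3.14, 0.011, 2.682]
contact_force: [0.3, -1.2, -2.9]
finger_gap: 0.0353
grip_force: 41.3
```

```bash
python3 - <<'E'
from h import *
s=robot.read_state();print(s["ee_pos"],s["finger_gap"],plan([.523,.118,.25],down(np.pi-.15)))
E
```

```text
[ 0.4943 -0.261   0.2364] 0.03531242855424247 [ 0.2849  0.7046 -0.0316 -0.0011  0.0032 -0.0987]
```

step_arm(
  increments=[0.015, 0.035, -0.002, 0, 0, -0.01, 0.04, 0.1, -0.005, 0, 0, -0.02, 0.07, 0.17, -0.01, 0, 0, -0.03, 0.1, 0.24, -0.014, 0, 0, -0.04, 0.13, 0.32, -0.018, 0, 0, -0.05, 0.16, 0.4, -0.02, 0, 0, -0.06, 0.19, 0.475, -0.025, 0, 0, -0.07, 0.22, 0.55, -0.028, 0, 0, -0.08],
)

```text
time: 4.45
ee_pos: [0.5157, 0.0373, 0.2431]
tcp_rot: [-3.142, -0.0, 2.934]
contact_force: [1.5, -0.2, -1.8]
finger_gap: 0.0349
grip_force: 41.2
```

step_arm(
  increments=[0.025, 0.06, -0.002, 0, 0, -0.01, 0.045, 0.12, -0.004, 0, 0, -0.018, 0.055, 0.145, -0.004, 0, 0, -0.018, 0.06, 0.158, -0.004, 0, 0, -0.018, 0.06, 0.158, -0.004, 0, 0, -0.018, 0.06, 0.158, -0.004, 0, 0, -0.018],
)

```text
time: 4.95
ee_pos: [0.5032, 0.1184, 0.2449]
tcp_rot: [-3.141, -0.0, 2.99]
contact_force: [-0.6, 0.8, -1.9]
finger_gap: 0.0354
grip_force: 41.2
```

```bash
python3 - <<'E'
from h import *
s=robot.read_state(); im=robot.get_image("wrist")[:,:,::-1]; cv2.imwrite("pics/w2.png",im); c=cam("wrist",s)
cv2.imwrite("pics/top2.png",robot.get_image("top")[:,:,::-1])
print(s["ee_pos"],s["tcp_rot"],s["finger_gap"])
a=np.radians(-8.6); o=np.array([.424,.1327,.010]); t=np.radians(7)
ex=np.array([np.cos(a)*np.cos(t),np.sin(a)*np.cos(t),np.sin(t)]);ey=np.array([-np.sin(a),np.cos(a),0]);ez=np.cross(ex,ey)
for x,y,z in((0,31,0),(0,-31,0),(30,20.5,10),(30,-20.5,10),(100,20.5,10),(100,-20.5,10)): print(x,y,proj(c,o+(x*ex+y*ey+z*ez)/1e3))
E
```

```text
[0.5032 0.1184 0.2449] [-3.1411 -0.0002  2.9897] 0.035416786247970455
0 31 [[348.7281 121.3335]]
0 -31 [[284.7205 121.4325]]
30 20.5 [[338.2106 152.7137]]
30 -20.5 [[295.3927 152.777 ]]
100 20.5 [[337.3788 225.0913]]
100 -20.5 [[296.1601 225.1457]]
```

View pics/w2.png

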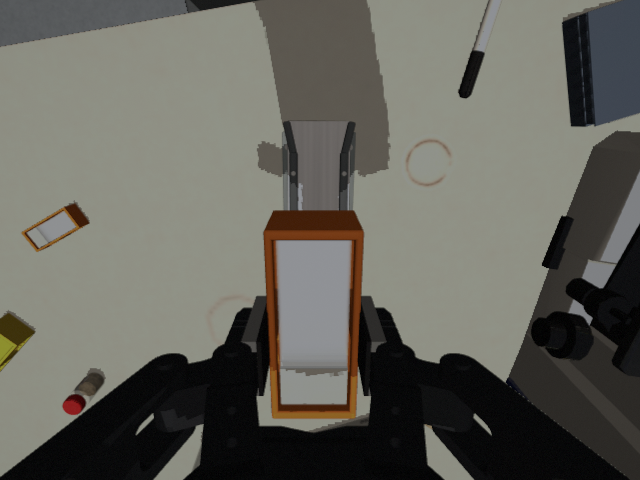

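The held cassette is square in the fingers. The deck's low edge is at about row 122, between columns 284 and 355. I'll enlarge it to measure the channel.

```bash
python3 - <<'E'
from h import *
im=cv2.imread("pics/w2.png"); cv2.imwrite("pics/w2c.png",cv2.resize(im[112:214,265:375],None,fx=5.8,fy=5.8,interpolation=3))
g=cv2.cvtColor(im,cv2.COLOR_BGR2GRAY)
for r in (165,180,195,205): print(r,g[r,275:365])
E
```

```text
165 [ 89  89  89  88  88  88  87  77  54  59  59  56  66  91  59  34  38  41
  41  40  39  34  48  92  99  99  99 100 100 102 103 102 100 100 102 102
 101 100  99  98  99 100  99  98  99  99 100 101 102 102 102 100 100 101
 103 104 104 103 103 101 102  99  99  97  77  22  36  39  40  41  39  37
  41  69  93  55  60  60  61  71  88  89  89  88  88  87  88  89  88  88]
180 [144 144 144 144 144 144 144 135  99 110 109 104 104 137  92  33  37  39
  39  38  37  35  49  91  98  99  98  98  99 102 102 102 100 100 101 101
 101  99  98  97  98  98  98  97  97  98 100 100 102 103 101 100  99 100
 102 104 103 101 101 100  99  99  99  94  56  31  37  40  39  39  39  37
  49  82  96 107 108 105 109 137 143 143 143 144 144 144 144 144 144 144]
195 [143 142 143 143 144 144 144 136 107 107 107 104 109 136 100  60  68  68
  69  69  68  62  72 127 147 146 138  98  99 101 102 102 100  98 100 100
 100  99  98  97  99  98  97  97  97  98  99 100 103 102 101  99  99 100
 101 103 101 101 100 100  98  97  99  91  41  60  70  69  70  68  68  65
  92 139 103 109 109 110 118 143 144 143 144 143 145 145 144 144 144 144]
205 [143 142 143 143 142 144 144 138 114 103 106 105 110 136 114  60  68  69
  69  68  68  61  75 131 147 146 138  99  99 101 102 102 100  99 100  99
  99  98  98  98  98  97  96  96  98  98  98 100 102 102 101  99  99  99
 101 102 101 100 100  99  99  98 100  90  34  61  70  69  69  67  67  70
 103 137  94 106 105 108 136 143 144 144 144 144 144 144 144 144 144 144]
```

View pics/w2c.png

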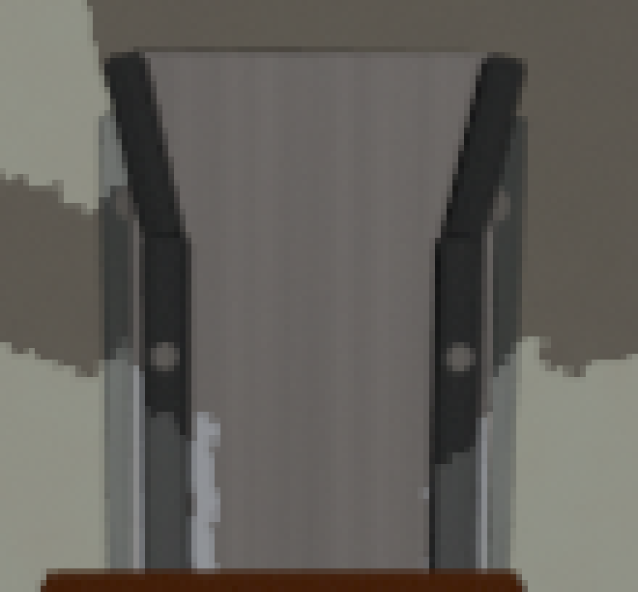

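The channel's inner edges are at columns 297.4 and 340.6 (row 165) and 297.5 and 339.7 (row 205), with the knee at row 152.5 as predicted. The channel centre therefore sits about 2 px to +y of my estimate. The held cassette also appears about 4 px off the TCP's projection, which suggests a wrist-camera bias, so I'll compare the two directly at a low hover.

```bash
cat >> h.py <<'E'
def deck(o=(.424,.1331,.010),yawdeg=-8.6):
    a=np.radians(yawdeg); t=np.radians(7); o=np.array(o)
    ex=np.array([np.cos(a)*np.cos(t),np.sin(a)*np.cos(t),np.sin(t)]);ey=np.array([-np.sin(a),np.cos(a),0]);ez=np.cross(ex,ey)
    return o,ex,ey,ez
def dk(x,y,z,**k):
    o,ex,ey,ez=deck(**k); return o+(x*ex+y*ey+z*ez)/1e3
def dtool(**k):
    o,ex,ey,ez=deck(**k); return np.c_[-ex,ey,-ez]
def indeck(**k):
    s=robot.read_state(); o,ex,ey,ez=deck(**k); M=np.c_[ex,ey,ez]; f=M.T@s["contact_force"]
    return (s["ee_pos"]-o)@M*1e3,f
E
python3 - <<'E'
from h import *
s=robot.read_state(); c=cam("wrist",s)
a=ray(c,[319.0,165],.025)[0]; b=ray(c,[318.6,205],.0298)[0]; d=b-a
print(a,b,np.degrees(np.arctan2(d[1],d[0])), [(p-dk(0,0,0))@np.c_[deck()[1],deck()[2]] for p in(a,b)])
print(plan(dk(65,0,60),dtool())); print(plan(dk(65,0,37),dtool()))
E
```

```text
[0.4642 0.1282 0.025 ] [0.5019 0.1221 0.0298] -9.183212401691817 [array([0.042 , 0.0012]), array([0.0805, 0.0008])]
[ 0.0473  0.0065  0.335  -0.0002 -0.0389 -0.001 ]
[ 0.0417  0.0066  0.3807 -0.0002 -0.0389 -0.001 ]
```

step_arm(
  increments=[0.045, 0.0065, 0.06, 0, -0.02, -0.001, 0.045, 0.0065, 0.12, 0, -0.0389, -0.001, 0.045, 0.0065, 0.19, 0, -0.0389, -0.001, 0.045, 0.0065, 0.25, 0, -0.0389, -0.001, 0.045, 0.0065, 0.31, 0, -0.0389, -0.001, 0.043, 0.0065, 0.35, 0, -0.0389, -0.001, 0.043, 0.0065, 0.372, 0, -0.0389, -0.001, 0.043, 0.0065, 0.372, 0, -0.0389, -0.001],
)

```text
time: 5.72
ee_pos: [0.4812, 0.1239, 0.0567]
tcp_rot: [-3.14, 0.118, 2.991]
contact_force: [0.2, -0.9, -2.8]
finger_gap: 0.0351
grip_force: 41.1
```

```bash
python3 - <<'E'
from h import *
s=robot.read_state(); im=robot.get_image("wrist")[:,:,::-1]; cv2.imwrite("pics/w3.png",im)
print(indeck(),s["tcp_rot"],R.from_matrix(dtool()).as_euler("xyz"),plan(dk(65,0,40),dtool()))
cv2.imwrite("pics/w3c.png",cv2.resize(im[0:330,180:450],None,fx=1.8,fy=1.8,interpolation=3))
E
```

```text
(array([64.1662, -0.1748, 40.7065]), array([-0.0324, -0.544 , -2.9031])) [-3.1401  0.1178  2.9908] [3.1416 0.1222 2.9915] [-0.0017  0.0004  0.0014 -0.0003 -0.0008 -0.0002]
```

View pics/w3c.png

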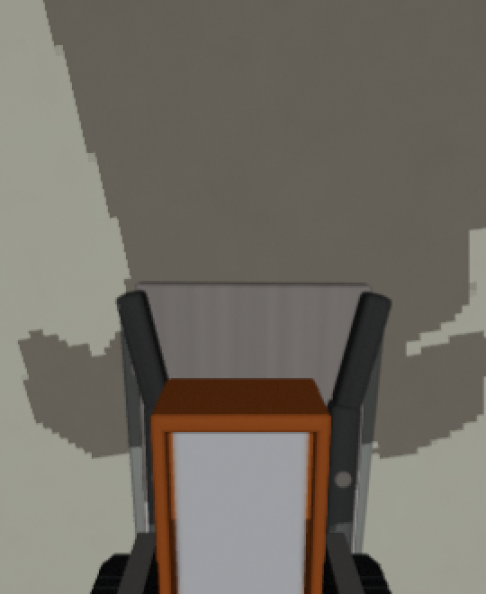

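The low hover shows the cassette centred on crop column 241, while the deck's low-edge midpoint is near 254. That suggests a small lateral and yaw offset, so I'll measure it at pixel level.

```bash
python3 - <<'E'
from h import *
s=robot.read_state(); c=cam("wrist",s); im=cv2.imread("pics/w3.png"); g=cv2.cvtColor(im,cv2.COLOR_BGR2GRAY)
for r in (158,160,162,185,200,215,225,235,260,280): print(r,g[r,240:285],"|",g[r,350:400])
o,ex,ey,ez=deck()
# calibrated projections of deck features and the held cassette
for x,y,z in((0,31,0),(0,-31,0),(30,20.5,10),(30,-20.5,10)): print(x,y,proj(c,dk(x,y,z)))
x0,y0,z0=indeck()[0]
for x,y,z in((-42,18,11.2),(-42,-18,11.2),(-42,18,-20.8),(-42,-18,-20.8)): print("cas",proj(c,dk(x0+x,y0+y,z0+z)))
E
```

```text
158 [154 155 154 154 155 155 154 155 152 131  96  96  96  96  93  85  93  94
  94  93  95  94  93  92  92  92  91  92  91  91  91  92  93  93  92  94
  94  93  92  92  93  91  92  90  90] | [83 83 84 82 83 83 82 81 80 78 79 78 78 79 79 80 80 80 80 78 77 79 79 79
 77 77 77 78 77 76 76 77 77 79 85 91 96 95 97 96 97 96 96 96 96 96 96 96
 97 96]
160 [155 155 155 154 155 155 155 154 155 146  96  97  96  96  94  84  92  94
  96 101 102 104 105 104 104 104 103 104 103 103 104 106 105 107 106 106
 107 106 107 106 106 105 105 105 104] | [108 107 108 108 107 107 108 106 106 105 105 105 106 106 108 108 108 107
 107 106 107 108 108 107 107 106 105 106 105 106 105 107 106 107 105  97
  88  96  97  97  97  96  97  96  96  96  97  96  96  96]
162 [155 155 155 154 155 155 155 154 147 125  69  58  49  44  37  30  28  26
  26  27  48  91 104 105 104 103 103 103 103 103 103 105 106 107 106 107
 107 106 106 106 106 105 106 105 104] | [108 108 109 108 109 108 108 108 106 105 107 106 107 109 109 109 110 109
 109 108 109 109 108 109 108 107 108 107 107 107  98  65  49  48  47  53
  60  77  85  90  95  96  
[... 2071 characters left out ...]
  97 106 113 111 112 107 120
 152 155 154 155 155 154 155 155 155 155 155 154 154 155]
280 [155 154 154 155 155 155 155 155 155 155 154 155 155 146 104 109 113 112
 113 113 129 144  58  37  39  46  68  73  78  78  79  73  64  40  45  74
  90 123 141 151 155 157 157 158 158] | [112  77  68  33  47  69  74  78  77  78  73  63  28  36  41  40  41  41
  41  41  42  41  42  40  41  38  61 109 120 113 113 113 108 121 152 155
 155 155 155 155 155 155 155 155 155 155 155 155 155 155]
0 31 [[381.3866 155.8687]]
0 -31 [[250.6889 155.8769]]
30 20.5 [[359.3011 222.5093]]
30 -20.5 [[272.7486 222.5001]]
cas [[366.696  231.6466]]
cas [[265.9432 231.6336]]
cas [[356.6146 211.1382]]
cas [[275.0006 211.1319]]
```

```bash
python3 - <<'E'
from h import *
np.set_printoptions(precision=5,suppress=True)
s=robot.read_state(); K,Rm,o=cam("wrist",s); p=robot.camera_params("wrist"); print(p)
Rt=R.from_euler("xyz",s["tcp_rot"]).as_matrix()
T=p["tool_from_camera"]
print(Rt.T@(o-s["ee_pos"]),Rt.T@Rm, np.linalg.det(T[:3,:3]))
for P in ([0,0,0],[.042,0,-.0112],[.042,.018,-.0112]):
    print(proj((K,Rm,o),s["ee_pos"]+Rt@np.array(P)), proj((K,T[:3,:3],T[:3,3]),P))
E
```

```text
{'K': array([[363.23134,   0.     , 313.27701],
       [  0.     , 363.23134, 241.64524],
       [  0.     ,   0.     ,   1.     ]]), 'tool_from_camera': array([[ 0.00036,  0.95036,  0.31114,  0.07901],
       [ 1.     , -0.0003 , -0.00025, -0.00115],
       [-0.00014,  0.31114, -0.95036, -0.13556],
       [ 0.     ,  0.     ,  0.     ,  1.     ]])}
[ 0.07901 -0.00115 -0.13556] [[ 0.00036  0.95036  0.31114]
 [ 1.      -0.0003  -0.00025]
 [-0.00014  0.31114 -0.95036]] 0.9999999999999996
[[315.88374 319.57225]] [[315.88374 319.57225]]
[[316.40725 231.79309]] [[316.40725 231.79309]]
[[366.81561 231.80855]] [[366.81561 231.80855]]
```

Calibration jitters per call, so I'm using the held cassette itself as the reference: camera lateral offset ≈ 0. On that basis the channel midline lies about 2.6 mm to +y at deck x = 65, and the deck yaw is about -9.2°. I'll update the frame and correct.

```bash
sed -i 's/o=(.424,.1331,.010),yawdeg=-8.6/o=(.4245,.1364,.010),yawdeg=-9.2/' h.py; python3 - <<'E'
from h import *
print(indeck()); print(plan(dk(65,0,33),dtool()))
E
```

```text
(array([64.1986, -2.8973, 40.7025]), array([-0.0268, -0.5406, -2.9038]))
[-0.0017  0.0058  0.0154  0.0001 -0.0008  0.0031]
```

step_arm(
  increments=[-0.001, 0.003, 0, 0, 0, 0.003, -0.002, 0.006, 0, 0, -0.001, 0.003, -0.002, 0.006, 0.006, 0, -0.001, 0.003, -0.002, 0.006, 0.012, 0, -0.001, 0.003, -0.002, 0.006, 0.0155, 0, -0.001, 0.003, -0.002, 0.006, 0.0155, 0, -0.001, 0.003],
)

```text
time: 6.27
ee_pos: [0.4847, 0.128, 0.0513]
tcp_rot: [3.141, 0.125, 2.983]
contact_force: [0.1, 0.9, -3.3]
finger_gap: 0.0352
grip_force: 41.2
```

```bash
python3 - <<'E'
from h import *
s=robot.read_state(); im=robot.get_image("wrist")[:,:,::-1]; cv2.imwrite("pics/w4.png",im)
print(indeck()[0]); print(plan(dk(65,0,33),dtool()))
cv2.imwrite("pics/w4c.png",cv2.resize(im[130:330,220:410],None,fx=3,fy=3,interpolation=3))
g=cv2.cvtColor(im,cv2.COLOR_BGR2GRAY)
for r in (185,200,235,260): print(r,g[r,240:285],"|",g[r,345:395])
E
```

```text
[65.4074  1.3254 33.7554]
[ 0.0008 -0.0027  0.0015  0.0004  0.0009  0.0007]
185 [ 63  38  41  42  43  41  42  42  41  39  34  26  17  15  35  77 103 103
 104 106 107 107 107 108 108 107 106 105 106 105 106 106 104 105 105 105
 106 108 107 109 110 109 109 109 107] | [108 108 107 106 106 108 107 108 109 109 110 110 109 110 110 109 109 110
  98  19  14  18  25  33  37  40  41  41  40  42  43  43  43  41  42  41
  39  41  50  65  89  97  96  96  97  97  96  97  95  96]
200 [ 40  34  39  39  39  39  38  41  43  41  43  42  41  39  37  27  18  17
  34  75 106 106 107 107 108 106 106 106 105 105 105 106 105 104 104 105
 105 106 107 107 108 109 109 108 108] | [108 107 107 105 107 108 109 109 109 109 110 110 110 110  98  18  15  18
  26  34  36  40  41  40  40  39  41  43  41  42  41  40  37  45  66  65
  63  62  70  97  97  97  97  96  97  97  97  96  98  96]
235 [58 63 63 63 63 64 68 67 36 39 40 42 41 43 43 44 42 43 42 42 42 40 36 41
 70 75 78 79 80 80 79 79 79 79 81 80 79 80 80 79 80 80 81 80 80] | [82 82 81 81 82 82 81 81 81 82 82 81 81 81 82 82 82 75 66 38 43 43 43 41
 40 37 60 99 76 64 63 63 64 64 61 70 96 98 98 98 97 98 97 97 97 98 98 98
 98 97]
260 [156 147  98 112 116 116 116 111  84  43  36  41  41  40  43  43  44  46
  44  42  41  41  40  37  43  67  75  78  79  80  75  66  48  43  67  88
 115 139 150 156 158 159 159 159 159] | [159 158 157 153 145 125  90  77  50  36  56  69  75  78  79  78  72  67
  53  44  41  41  40  39  40  64  91  58  65  64  63  77 105 115 156 156
 156 156 156 156 156 156 156 156 156 157 156 157 157 157]
```

View pics/w4c.png

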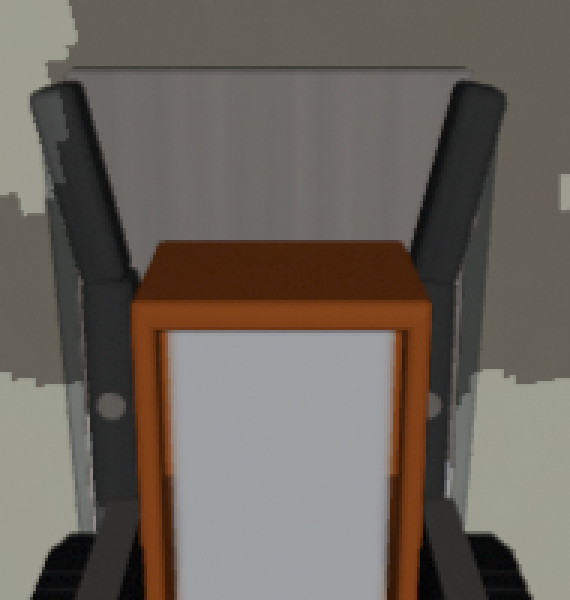

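At low hover the cassette mid is at column 313.3 and the rail mid at 309.3, parallel to each other. So it needs about -1.8 mm in y. I'll shift and recheck numerically.

step_arm(
  increments=[0, -0.0018, 0, 0, 0, 0, 0, -0.0036, 0, 0, 0, 0, 0, -0.0036, 0, 0, 0, 0, 0, -0.0036, 0.004, 0, 0, 0, 0, -0.0036, 0.004, 0, 0, 0],
)

```text
time: 6.73
ee_pos: [0.4848, 0.1261, 0.0494]
tcp_rot: [3.141, 0.125, 2.983]
contact_force: [0.6, 0.5, -3.5]
finger_gap: 0.0349
grip_force: 41.2
```

```bash
python3 - <<'E'
from h import *
s=robot.read_state(); im=robot.get_image("wrist")[:,:,::-1]; cv2.imwrite("pics/w5.png",im)
print(indeck()); print(plan(dk(65,-.45,21),dtool()))
g=cv2.cvtColor(im,cv2.COLOR_BGR2GRAY)
for r in (185,200,235,260): print(r,g[r,240:285],"|",g[r,350:395])
E
```

```text
(array([65.448 , -0.4927, 31.6771]), array([ 1.0162, -0.0032, -2.6254]))
[0.001  0.0001 0.0214 0.0004 0.0009 0.0007]
185 [ 34  39  39  40  39  38  40  42  43  42  43  41  39  38  31  18  17  26
  65 104 104 104 106 106 108 107 108 108 108 107 107 106 106 106 106 106
 105 105 106 107 107 108 108 109 109] | [109 108 108 107 107 108 109 109 109 109 110 111 110 109 110 110 110 107
  82  16  15  18  26  32  39  41  43  41  39  42  41  42  43  43  41  40
  37  40  50  69  96  96  97  97  96]
200 [ 61  63  61  40  34  37  39  39  39  40  42  41  41  44  42  41  39  37
  33  24  15  22  59 105 106 107 108 108 107 107 107 106 106 106 106 105
 106 105 105 105 106 107 107 108 109] | [108 107 106 106 107 109 108 109 109 111 110 110 110 106  82  13  16  15
  27  34  37  40  40  40  40  40  41  43  41  42  41  40  37  44  63  65
  62  63  76  97  97  97  96  98  97]
235 [97 91 64 60 64 64 63 63 64 72 87 34 38 39 41 43 43 44 44 44 43 42 40 45
 70 77 80 80 79 80 79 81 79 80 80 81 80 80 81 80 80 79 81 80 80] | [81 82 82 82 82 81 80 81 81 80 80 79 73 66 37 43 43 43 43 44 44 42 41 41
 38 39 64 89 57 64 63 63 64 63 65 82 98 98 98 98 98 98 98 97 99]
260 [157 156 157 150 119 104 116 116 117 116 109  87  58  35  40  40  41  42
  43  43  43  42  43  42  46  69  74  80  79  81  75  67  49  42  66  89
 115 139 151 157 159 160 160 160 159] | [125  91  76  50  37  56  71  75  78  78  80  73  64  41  44  44  43  40
  43  43  41  41  40  38  53  84  87  79 115 114 114 109 111 144 157 157
 156 156 156 157 156 156 151 151 151]
```

It is now centred: both mids are at 313.3. Lowering.

step_arm(
  increments=[0.001, 0, 0.004, 0, 0, 0, 0.001, 0, 0.008, 0, 0, 0, 0.001, 0, 0.012, 0, 0, 0, 0.001, 0, 0.016, 0, 0, 0, 0.001, 0, 0.018, 0, 0, 0, 0.001, 0, 0.018, 0, 0, 0],
)

```text
time: 7.28
ee_pos: [0.4853, 0.1261, 0.0403]
tcp_rot: [3.141, 0.125, 2.983]
contact_force: [-0.6, -0.0, -3.8]
finger_gap: 0.0352
grip_force: 41.2
```

```bash
python3 -c "
from h import *
print(indeck())"
```

```text
(array([64.9282, -0.4851, 22.5254]), array([-1.014 , -0.09  , -3.7161]))
```

step_arm(
  increments=[0, 0, 0.002, 0, 0, 0, 0, 0, 0.004, 0, 0, 0, 0, 0, 0.005, 0, 0, 0, 0, 0, 0.005, 0, 0, 0],
)

```text
time: 7.62
ee_pos: [0.4858, 0.1261, 0.0388]
tcp_rot: [3.141, 0.126, 2.983]
contact_force: [-3.8, -0.2, 6.8]
finger_gap: 0.0348
grip_force: 42.4
```

```bash
python3 -c "
from h import *
print(indeck())"
```

```text
(array([65.2413, -0.3954, 21.0048]), array([-2.876 , -0.8157,  7.1868]))
```

Seated on the deck, at the expected height. Releasing slowly, then lifting.

step_arm(
  increments=[0, 0, 0, 0, 0, 0, 0, 0, 0, 0, 0, 0, 0, 0, 0, 0, 0, 0, 0, 0, 0, 0, 0, 0, 0, 0, 0, 0, 0, 0, 0, 0, 0, 0, 0, 0],
  jaw=0.3,
)

```text
time: 8.12
ee_pos: [0.4858, 0.126, 0.0381]
tcp_rot: [3.141, 0.125, 2.983]
contact_force: [-0.5, 0.3, -0.2]
finger_gap: 0.0557
grip_force: 0.0
```

step_arm(
  increments=[0, 0, -0.02, 0, 0, 0, 0, 0, -0.06, 0, 0, 0, 0, 0, -0.1, 0, 0, 0, 0, 0, -0.14, 0, 0, 0, 0.03, 0, -0.14, 0, 0, 0, 0.07, 0, -0.14, 0, 0, 0, 0.12, 0, -0.14, 0, 0, 0, 0.12, 0, -0.14, 0, 0, 0],
)

```text
time: 8.78
ee_pos: [0.4139, 0.1369, 0.0992]
tcp_rot: [3.141, 0.122, 2.984]
contact_force: [-0.7, 0.2, -1.1]
finger_gap: 0.0559
grip_force: 0.0
```

```bash
python3 - <<'E'
from h import *
s=robot.read_state(); im=robot.get_image("wrist")[:,:,::-1]; cv2.imwrite("pics/w6.png",im)
print(indeck()); c=cam("wrist",s)
for x,y,z in((23,18,32),(23,-18,32),(107,18,32),(107,-18,32)): print(proj(c,dk(x,y,z)))
E
```

```text
(array([ 2.9046, -0.7988, 90.225 ]), array([0.8755, 0.8017, 0.5554]))
[[347.2531 303.1188]]
[[286.5416 302.9486]]
[[343.139  416.5558]]
[[288.9894 416.4341]]
```

View pics/w6.png

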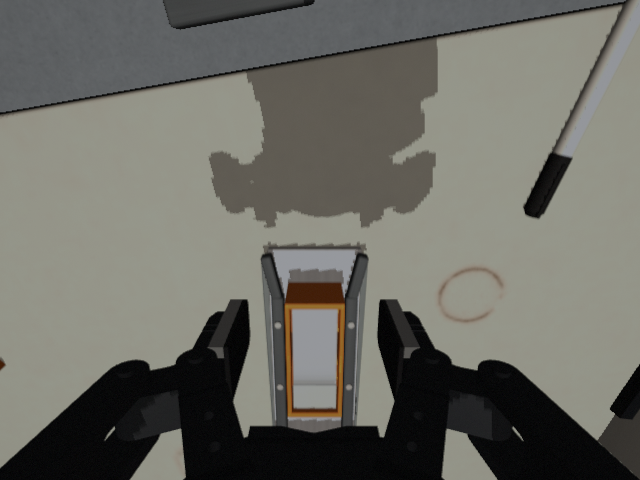

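The cassette sits flat in the channel, centred near (315,360), with its ends at rows 303 and 417, so its centre is at deck x ≈ 65. Next I'll estimate the pad face from the first top picture, using the bridge edges as a relative reference, and plan the push start.

```bash
python3 - <<'E'
from h import *
im=cv2.imread("pics/top0.png"); g=cv2.cvtColor(im,cv2.COLOR_BGR2GRAY)
c=cam("top")
for n,P in dict(low=(0,0,0),br153=(153,0,52),br183=(183,0,52),br153u=(153,0,40),pad185=(185,0,17),pad205=(205,0,17),pad225=(225,0,17),pad205top=(205,0,29),stop242=(242,0,40),stop258=(258,0,40)).items(): print(n,proj(c,dk(*P))[0])
for r in range(194,246): print(r,im[r,275:289].mean(1).round().astype(int) if 0 else g[r,270:292])
print(plan(dk(-15,-.4,21),dtool()))
E
```

```text
low [266.449  299.1272]
br153 [274.1606 240.2408]
br183 [276.1347 227.9144]
br153u [274.6222 239.9192]
pad185 [277.543  226.4809]
pad205 [278.8315 218.4415]
pad225 [280.1219 210.3896]
pad205top [278.411  218.5814]
stop242 [280.4452 203.5681]
stop258 [281.4965 197.0056]
194 [160 160 158 155 151 151 153 158 158 157 155 156 157 159 159 159 160 160
 161 162 162 162]
195 [157 154 150 144 139 139 142 148 150 149 148 146 148 151 151 152 154 155
 158 160 161 161]
196 [149 142 134 122 114 115 120 126 130 132 131 128 128 132 135 140 145 149
 153 158 160 159]
197 [140 128 116 103  96  96  99 101 101 101 100  97  99 104 111 123 133 138
 144 148 152 152]
198 [133 118 104  94  90  89  88  87  80  76  72  71  72  77  87 100 109 115
 121 127 132 136]
199 [131 114  99  90  88  87  85  81  73  66  62  62  62  65  71  82  91  96
  99 103 106 109]
200 [133 117 100  90  87  87  84  79  69  63  61  60  61  62  66  76  85  89
  90  91  90  89]
201 [137 125 107  91  84  84  85  80  71  64  60  61  60  61  65  75  84  86
  88  88  86  83]
202 [142 136 117  94  81  80  85  84  78  70  63  62  60  60  65  74  
[... 3453 characters left out ...]
 142 142 144 146 146 147 148 148 147 147 150 155 160 163 163 163 160
 150 129 117 125]
240 [122 125 125 127 130 134 138 141 142 143 146 149 153 156 158 158 158 155
 143 125 117 127]
241 [117 118 119 120 121 123 123 124 124 125 129 133 138 141 140 140 142 140
 131 120 119 129]
242 [122 124 125 125 124 122 119 118 118 118 121 122 124 120 115 111 111 113
 113 114 121 130]
243 [138 139 140 139 137 132 125 124 124 124 122 121 119 113 101  87  84  88
  97 110 121 132]
244 [155 156 156 156 154 148 142 139 139 137 133 128 124 116 100  82  75  81
  92 107 122 136]
245 [162 163 163 163 162 160 157 156 155 154 148 142 137 127 106  87  81  88
  95 108 124 139]
[0.0361 0.0008 0.1384 0.0004 0.0007 0.001 ]
```

The pad's dark band is at rows 220–223 in the top view, so the face is at deck x ≈ 194 ± 4. The bridge and stop edges agree with the frame to about 0.4 px. Next I'll close the jaw and go down behind the cassette.

step_arm(
  increments=[0.02, 0.001, 0, 0, 0, 0, 0.036, 0.001, 0.02, 0, 0, 0.001, 0.036, 0.001, 0.05, 0, 0, 0.001, 0.036, 0.001, 0.08, 0, 0, 0.001, 0.036, 0.001, 0.11, 0, 0, 0.001, 0.036, 0.001, 0.132, 0, 0, 0.001, 0.036, 0.001, 0.138, 0, 0, 0.001, 0.036, 0.001, 0.138, 0, 0, 0.001],
  jaw=-1,
)

```text
time: 9.5
ee_pos: [0.4092, 0.1386, 0.0287]
tcp_rot: [3.141, 0.124, 2.98]
contact_force: [-0.7, -0.4, 0.0]
finger_gap: -0.0002
grip_force: 0.0
```

```bash
python3 -c "
from h import *
print(indeck(),plan(dk(80,-.4,21),dtool()))"
```

```text
(array([-13.0513,  -0.2464,  20.4821]), array([-0.664 , -0.5202,  0.1187])) [-0.1861 -0.0001 -0.0007  0.0002  0.0006 -0.0004]
```

step_arm(
  increments=[-0.006, 0, 0, 0, 0, 0, -0.013, 0, 0, 0, 0, 0, -0.02, 0, 0, 0, 0, 0, -0.027, 0, 0, 0, 0, 0, -0.034, 0, 0, 0, 0, 0, -0.041, 0, 0, 0, 0, 0, -0.048, 0, 0, 0, 0, 0, -0.056, 0, 0, 0, 0, 0],
)

```text
time: 10.17
ee_pos: [0.4365, 0.1342, 0.0328]
tcp_rot: [3.14, 0.124, 2.98]
contact_force: [-3.9, 0.1, 2.2]
finger_gap: 0.0001
grip_force: 1.2
```

step_arm(
  increments=[-0.007, 0, 0, 0, 0, 0, -0.014, 0, 0, 0, 0, 0, -0.021, 0, 0, 0, 0, 0, -0.028, 0, 0, 0, 0, 0, -0.035, 0, 0, 0, 0, 0, -0.042, 0, 0, 0, 0, 0, -0.049, 0, 0, 0, 0, 0, -0.056, 0, 0, 0, 0, 0],
)

```text
time: 10.83
ee_pos: [0.4645, 0.1297, 0.0364]
tcp_rot: [3.14, 0.125, 2.98]
contact_force: [-1.5, 0.5, -0.8]
finger_gap: -0.0001
grip_force: 0.6
```

```bash
python3 - <<'E'
from h import *
print(indeck(),plan(dk(80,-.4,21),dtool()))
s=robot.read_state(); im=robot.get_image("wrist")[:,:,::-1]; cv2.imwrite("pics/w7.png",im)
E
```

```text
(array([43.4628, -0.1798, 21.222 ]), array([-1.6729,  0.2582, -0.5668])) [-0.0731 -0.0004  0.0007  0.0004  0.001  -0.0003]
```

View pics/w7.png

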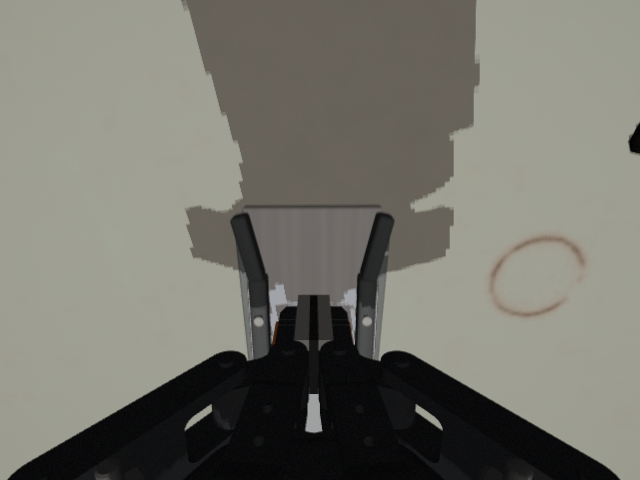

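The shut fingers are pushing the cassette, whose orange edges are visible beside them near (275,330) and (353,330). It is centred between the rails. I'll continue to just short of the pad range, then creep.

step_arm(
  increments=[-0.007, 0, 0, 0, 0, 0, -0.014, 0, 0, 0, 0, 0, -0.021, 0, 0, 0, 0, 0, -0.028, 0, 0, 0, 0, 0, -0.035, 0, 0, 0, 0, 0, -0.042, 0, 0, 0, 0, 0, -0.048, 0, 0, 0, 0, 0, -0.052, 0, 0, 0, 0, 0],
)

```text
time: 11.55
ee_pos: [0.4901, 0.1256, 0.0397]
tcp_rot: [3.14, 0.126, 2.98]
contact_force: [-1.3, -0.2, -0.3]
finger_gap: -0.0001
grip_force: 0.7
```

step_arm(
  increments=[-0.003, 0, 0, 0, 0, 0, -0.006, 0, 0, 0, 0, 0, -0.009, 0, 0, 0, 0, 0, -0.012, 0, 0, 0, 0, 0, -0.015, 0, 0, 0, 0, 0, -0.018, 0, 0, 0, 0, 0, -0.021, 0, 0, 0, 0, 0, -0.024, 0, 0, 0, 0, 0],
)

```text
time: 12.22
ee_pos: [0.5015, 0.1237, 0.0411]
tcp_rot: [3.14, 0.125, 2.98]
contact_force: [-0.3, -1.1, -1.4]
finger_gap: -0.0002
grip_force: 0.6
```

```bash
python3 - <<'E'
from h import *
print(indeck(),plan(dk(80,-.4,21),dtool()))
E
```

```text
(array([81.2473, -0.1919, 21.4006]), array([-0.2788, -1.1575, -1.3507])) [ 0.0025 -0.0004  0.0008  0.0004  0.001  -0.0003]
```

step_arm(
  increments=[-0.0012, 0, 0, 0, 0, 0, -0.0025, 0, 0, 0, 0, 0, -0.0037, 0, 0, 0, 0, 0, -0.005, 0, 0, 0, 0, 0, -0.0062, 0, 0, 0, 0, 0, -0.0075, 0, 0, 0, 0, 0, -0.0087, 0, 0, 0, 0, 0, -0.01, 0, 0, 0, 0, 0],
)

```text
time: 12.88
ee_pos: [0.5063, 0.1229, 0.0418]
tcp_rot: [3.14, 0.125, 2.98]
contact_force: [-0.4, 1.1, -0.2]
finger_gap: 0.0002
grip_force: 0.7
```

step_arm(
  increments=[-0.001, 0, 0, 0, 0, 0, -0.002, 0, 0, 0, 0, 0, -0.003, 0, 0, 0, 0, 0, -0.004, 0, 0, 0, 0, 0, -0.005, 0, 0, 0, 0, 0, -0.006, 0, 0, 0, 0, 0, -0.007, 0, 0, 0, 0, 0, -0.008, 0, 0, 0, 0, 0],
)

```text
time: 13.55
ee_pos: [0.5102, 0.1223, 0.0422]
tcp_rot: [3.14, 0.125, 2.98]
contact_force: [-1.5, 0.5, -1.9]
finger_gap: -0.0002
grip_force: 0.6
```

```bash
python3 - <<'E'
from h import *
print(indeck())
E
```

```text
(array([90.1349, -0.2198, 21.4149]), array([-1.765 ,  0.2318, -1.7451]))
```

step_arm(
  increments=[-0.0008, 0, 0, 0, 0, 0, -0.0016, 0, 0, 0, 0, 0, -0.0024, 0, 0, 0, 0, 0, -0.0032, 0, 0, 0, 0, 0],
)

```text
time: 13.88
ee_pos: [0.5118, 0.122, 0.0425]
tcp_rot: [3.14, 0.125, 2.98]
contact_force: [-1.8, 0.3, -1.3]
finger_gap: 0.0001
grip_force: 0.6
```

step_arm(
  increments=[-0.0008, 0, 0, 0, 0, 0, -0.0016, 0, 0, 0, 0, 0, -0.0024, 0, 0, 0, 0, 0, -0.0032, 0, 0, 0, 0, 0],
)

```text
time: 14.22
ee_pos: [0.5133, 0.1218, 0.0426]
tcp_rot: [3.14, 0.125, 2.98]
contact_force: [-0.2, 0.6, -1.6]
finger_gap: -0.0
grip_force: 0.6
```

step_arm(
  increments=[-0.0008, 0, 0, 0, 0, 0, -0.0016, 0, 0, 0, 0, 0, -0.0024, 0, 0, 0, 0, 0, -0.0032, 0, 0, 0, 0, 0],
)

```text
time: 14.55
ee_pos: [0.5149, 0.1215, 0.0429]
tcp_rot: [3.14, 0.125, 2.98]
contact_force: [-0.6, -0.1, -1.2]
finger_gap: 0.0004
grip_force: 0.6
```

step_arm(
  increments=[-0.0008, 0, 0, 0, 0, 0, -0.0016, 0, 0, 0, 0, 0, -0.0024, 0, 0, 0, 0, 0, -0.0032, 0, 0, 0, 0, 0],
)

```text
time: 14.88
ee_pos: [0.5165, 0.1213, 0.043]
tcp_rot: [3.14, 0.125, 2.98]
contact_force: [-1.2, -0.0, -0.9]
finger_gap: -0.0
grip_force: 0.6
```

step_arm(
  increments=[-0.0007, 0, 0, 0, 0, 0, -0.0014, 0, 0, 0, 0, 0, -0.0021, 0, 0, 0, 0, 0, -0.0028, 0, 0, 0, 0, 0],
)

```text
time: 15.22
ee_pos: [0.5178, 0.1211, 0.0432]
tcp_rot: [3.14, 0.125, 2.98]
contact_force: [-1.5, -0.8, -1.3]
finger_gap: 0.0002
grip_force: 1.1
```

step_arm(
  increments=[-0.0007, 0, 0, 0, 0, 0, -0.0014, 0, 0, 0, 0, 0, -0.0021, 0, 0, 0, 0, 0, -0.0028, 0, 0, 0, 0, 0],
)

```text
time: 15.55
ee_pos: [0.5181, 0.121, 0.0432]
tcp_rot: [3.14, 0.123, 2.98]
contact_force: [-9.4, 0.9, 3.5]
finger_gap: 0.0
grip_force: 3.8
```

Contact with the pad: -9.4 N. Hold briefly and read.

step_arm(
  increments=[0, 0, 0, 0, 0, 0, 0, 0, 0, 0, 0, 0, 0, 0, 0, 0, 0, 0],
)

```text
time: 15.8
ee_pos: [0.5181, 0.121, 0.0432]
tcp_rot: [3.14, 0.124, 2.98]
contact_force: [-6.9, 0.4, 2.6]
finger_gap: 0.0004
grip_force: 3.3
```

```bash
python3 - <<'E'
from h import *
print(indeck(), robot.read_state()["contact_force"])
E
```

```text
(array([98.2413, -0.2801, 21.4307]), array([-6.5443, -0.7284,  3.4264])) [-6.9406  0.3863  2.6033]
```

step_arm(
  increments=[-0.0003, 0, 0, 0, 0, 0, -0.0006, 0, 0, 0, 0, 0, -0.0009, 0, 0, 0, 0, 0, -0.0012, 0, 0, 0, 0, 0, -0.0012, 0, 0, 0, 0, 0],
)

```text
time: 16.22
ee_pos: [0.5182, 0.1209, 0.0432]
tcp_rot: [3.14, 0.123, 2.981]
contact_force: [-9.3, 0.9, 4.8]
finger_gap: 0.0002
grip_force: 4.3
```

```bash
python3 - <<'E'
from h import *
print(indeck(), robot.read_state()["contact_force"])
E
```

```text
(array([98.2917, -0.2882, 21.4286]), array([-8.6964, -0.578 ,  5.8924])) [-9.3218  0.9243  4.7887]
```

step_arm(
  increments=[0, 0, -0.0004, 0, 0, 0, -0.0003, 0, -0.0008, 0, 0, 0, -0.0006, 0, -0.0008, 0, 0, 0, -0.0008, 0, -0.0008, 0, 0, 0, -0.0008, 0, -0.0008, 0, 0, 0],
)

```text
time: 16.63
ee_pos: [0.5183, 0.1208, 0.0433]
tcp_rot: [3.141, 0.122, 2.98]
contact_force: [-8.6, 0.8, 0.1]
finger_gap: 0.0
grip_force: 4.1
```

```bash
python3 - <<'E'
from h import *
print(indeck(), robot.read_state()["contact_force"])
E
```

```text
(array([98.405 , -0.3952, 21.4747]), array([-8.5367, -0.5616,  1.1476])) [-8.5919  0.8227  0.0987]
```

step_arm(
  increments=[-0.0005, 0, -0.0003, 0, 0, 0, -0.001, 0, -0.0006, 0, 0, 0, -0.0015, 0, -0.0006, 0, 0, 0, -0.0018, 0, -0.0006, 0, 0, 0, -0.0018, 0, -0.0006, 0, 0, 0],
)

```text
time: 17.05
ee_pos: [0.5184, 0.1207, 0.0433]
tcp_rot: [3.141, 0.12, 2.981]
contact_force: [-10.0, 0.2, 1.9]
finger_gap: 0.0001
grip_force: 5.0
```

```bash
python3 - <<'E'
from h import *
print(indeck(), robot.read_state()["contact_force"])
E
```

```text
(array([98.5622, -0.4478, 21.4933]), array([-9.6556, -1.3692,  3.0583])) [-10.0472   0.2403   1.8588]
```

step_arm(
  increments=[-0.0006, 0, -0.0004, 0, 0, 0, -0.0012, 0, -0.0008, 0, 0, 0, -0.0018, 0, -0.0012, 0, 0, 0, -0.0024, 0, -0.0014, 0, 0, 0, -0.0028, 0, -0.0014, 0, 0, 0, -0.0028, 0, -0.0014, 0, 0, 0],
)

```text
time: 17.55
ee_pos: [0.5188, 0.1206, 0.0436]
tcp_rot: [3.141, 0.118, 2.981]
contact_force: [-12.4, 2.7, -1.9]
finger_gap: 0.0003
grip_force: 6.1
```

```bash
python3 - <<'E'
from h import *
print(indeck(), robot.read_state()["contact_force"])
E
```

```text
(array([98.9603, -0.556 , 21.7283]), array([-12.768 ,   0.683 ,  -0.3759])) [-12.3554   2.693   -1.9292]
```

About 11–12 N along the ramp with almost no downward bearing. I'll hold, then ease off slowly.

step_arm(
  increments=[0, 0, 0, 0, 0, 0, 0, 0, 0, 0, 0, 0, 0, 0, 0, 0, 0, 0, 0, 0, 0, 0, 0, 0, 0.0006, 0, 0, 0, 0, 0, 0.0012, 0, 0, 0, 0, 0, 0.0018, 0, 0, 0, 0, 0, 0.0024, 0, 0, 0, 0, 0],
)

```text
time: 18.22
ee_pos: [0.5185, 0.1207, 0.0438]
tcp_rot: [3.141, 0.12, 2.981]
contact_force: [-8.7, 1.6, -2.7]
finger_gap: 0.0001
grip_force: 4.3
```

step_arm(
  increments=[0.0006, 0, 0, 0, 0, 0, 0.0012, 0, 0, 0, 0, 0, 0.0018, 0, 0, 0, 0, 0, 0.0024, 0, 0, 0, 0, 0, 0.003, 0, 0, 0, 0, 0, 0.0036, 0, 0, 0, 0, 0, 0.0042, 0, 0, 0, 0, 0, 0.0048, 0, 0, 0, 0, 0],
)

```text
time: 18.88
ee_pos: [0.5181, 0.1209, 0.0444]
tcp_rot: [3.14, 0.124, 2.98]
contact_force: [-5.0, 1.0, -1.5]
finger_gap: 0.0001
grip_force: 2.6
```

step_arm(
  increments=[0.0008, 0, 0, 0, 0, 0, 0.0016, 0, 0, 0, 0, 0, 0.0024, 0, 0, 0, 0, 0, 0.0032, 0, 0, 0, 0, 0, 0.004, 0, 0, 0, 0, 0, 0.005, 0, 0, 0, 0, 0, 0.006, 0, 0, 0, 0, 0, 0.008, 0, 0, 0, 0, 0],
)

```text
time: 19.55
ee_pos: [0.5155, 0.1215, 0.0447]
tcp_rot: [3.14, 0.127, 2.98]
contact_force: [-0.2, -0.2, -0.5]
finger_gap: 0.0002
grip_force: 0.0
```

```bash
python3 - <<'E'
from h import *
print(indeck(), robot.read_state()["contact_force"])
E
```

```text
(array([95.778 , -0.1092, 23.2039]), array([-0.2097, -0.2684, -0.4639])) [-0.1926 -0.2407 -0.486 ]
```

Contact is off. Retreat down the ramp, then up, and check.

step_arm(
  increments=[0.01, 0, 0, 0, 0, 0, 0.03, 0, 0, 0, 0, 0, 0.06, 0, 0, 0, 0, 0, 0.09, 0, 0, 0, 0, 0, 0.11, 0, -0.04, 0, 0, 0, 0.11, 0, -0.1, 0, 0, 0, 0.11, 0, -0.16, 0, 0, 0, 0.11, 0, -0.16, 0, 0, 0],
)

```text
time: 20.22
ee_pos: [0.4519, 0.1324, 0.1215]
tcp_rot: [3.138, 0.132, 2.98]
contact_force: [1.2, 0.5, 0.8]
finger_gap: -0.0
grip_force: 0.0
```

```bash
python3 - <<'E'
from h import *
s=robot.read_state(); im=robot.get_image("wrist")[:,:,::-1]; c=cam("wrist",s)
hsv=cv2.cvtColor(im,cv2.COLOR_BGR2HSV); m=cv2.inRange(hsv,(5,110,50),(20,255,255))
print(indeck()); 
for k in cv2.findContours(m,0,2)[0]:
    if cv2.contourArea(k)>60: print(cv2.boundingRect(k))
for x in(100,110):
    for z in(0,32): print(x,z,proj(c,np.array([dk(x,18,z),dk(x,-18,z)])).ravel())
t=robot.get_image("top")[:,:,::-1]; c=cam("top"); h=cv2.cvtColor(t,cv2.COLOR_BGR2HSV)
m=cv2.inRange(h,(5,110,60),(20,255,255))
for k in cv2.findContours(m,0,2)[0]:
    if cv2.contourArea(k)>3: print("top",cv2.boundingRect(k))
print(proj(c,np.array([dk(110,18,32),dk(110,-18,32),dk(194,0,32)])))
g=cv2.cvtColor(t,cv2.COLOR_BGR2GRAY)
for r in range(216,229): print(r,t[r,270:292:2].tolist() if r in(222,225,227) else g[r,270:292])
E
```

```text
(array([ 40.5232,   0.2314, 105.1766]), array([-1.5336,  0.5869, -1.3819]))
100 0 [337.4918 313.6186 289.7579 313.7115]
100 32 [340.6695 337.8573 286.9968 337.9733]
110 0 [337.2145 325.1988 290.0326 325.2955]
110 32 [340.317  350.5447 287.3411 350.6652]
top (275, 222, 9, 3)
top (406, 122, 4, 6)
[[264.8681 255.8746]
 [279.4198 258.2919]
 [277.5888 223.0856]]
216 [102 107 130 153 162 163 160 151 143 144 141 131 131 146 159 164 164 158
 139 116 100 102]
217 [ 91 103 132 154 163 161 154 144 139 142 139 129 131 148 160 164 164 157
 139 119 110 107]
218 [ 91 105 134 154 160 154 142 133 134 141 136 126 132 150 161 165 164 156
 139 121 113 110]
219 [ 93 110 137 152 150 136 122 119 128 135 130 121 128 145 159 163 163 155
 135 114 105 107]
220 [ 95 114 137 146 134 110  94  99 112 120 117 108 111 131 151 161 161 152
 129 105  98 106]
221 [ 94 113 131 134 119  93  78  78  84  89  90  84  87 112 140 157 159 146
 122  99  98 110]
222 [[82, 93, 95], [92, 118, 135], [82, 109, 127], [56, 88, 106], [54, 76, 93], [56, 74, 82], [64, 75, 81], [130, 129, 127], [158, 155, 149], [118, 117, 112], [100, 100, 96]]
223 [ 90 104 115 120 120 120 116 109 101  97  94  93  92 100 119 136 139 126
 106  92  97 116]
224 [ 89 103 117 127 135 139 138 131 125 120 120 120 118 116 118 119 117 109
  95  88  96 112]
225 [[77, 92, 99], [98, 121, 137], [149, 150, 150], [152, 155, 155], [135, 142, 146], [125, 138, 147], [117, 137, 153], [91, 121, 148], [86, 106, 127], [90, 93, 92], [98, 99, 94]]
226 [107 112 129 144 155 160 160 157 154 154 155 156 154 147 134 119 109 101
  92  94 104 108]
227 [[130, 134, 134], [131, 140, 142], [154, 156, 151], [160, 158, 152], [159, 156, 149], [163, 160, 154], [162, 159, 154], [118, 133, 146], [89, 103, 121], [91, 94, 91], [112, 111, 106]]
228 [153 151 152 155 157 156 154 151 151 153 157 158 154 145 133 119 110 104
  96 101 116 119]
```

The top view shows the cassette's rim past the bridge, right up against the pad (rows 222–225) and parallel to the deck. One close check of the rear end for flatness and centring.

step_arm(
  increments=[-0.03, 0, 0, 0, 0, 0, -0.07, 0, 0, 0, 0, 0, -0.11, 0, 0, 0, 0, 0, -0.13, 0, 0, 0, 0, 0, -0.13, 0, 0, 0, 0, 0, -0.13, 0, 0, 0, 0, 0],
)

```text
time: 20.82
ee_pos: [0.5137, 0.1214, 0.1236]
tcp_rot: [3.141, 0.123, 2.98]
contact_force: [-0.3, -0.0, -0.2]
finger_gap: -0.0
grip_force: 0.0
```

```bash
python3 - <<'E'
from h import *
s=robot.read_state(); im=robot.get_image("wrist")[:,:,::-1]; cv2.imwrite("pics/w8.png",im); c=cam("wrist",s)
hsv=cv2.cvtColor(im,cv2.COLOR_BGR2HSV); m=cv2.inRange(hsv,(5,110,40),(20,255,255))
print(indeck()[0],s["contact_force"])
for k in cv2.findContours(m,0,2)[0]:
    if cv2.contourArea(k)>60: print(cv2.boundingRect(k))
for x in(109,):
    for z in(0,10,32): print(x,z,proj(c,np.array([dk(x,18,z),dk(x,-18,z)])).ravel())
print(proj(c,np.array([dk(80,20.5,10),dk(80,-20.5,10)])).ravel())
print(im[215:275,315].tolist())
g=cv2.cvtColor(im,cv2.COLOR_BGR2GRAY); print(g[225,275:355]); print(g[250,275:355])
E
```

```text
[103.2736  -0.5652 101.9386] [-0.3301 -0.0038 -0.2479]
(284, 253, 59, 54)
109 0 [341.5607 250.7155 289.6072 250.7728]
109 10 [342.6823 255.7461 288.6905 255.806 ]
109 32 [345.4888 268.3341 286.3966 268.4007]
[347.6768 213.3614 283.802  213.4287]
[[94, 96, 100], [95, 97, 101], [94, 97, 101], [95, 97, 101], [95, 98, 101], [95, 97, 101], [94, 97, 101], [98, 100, 103], [146, 145, 143], [152, 151, 148], [152, 151, 148], [151, 150, 148], [151, 151, 148], [152, 151, 148], [152, 151, 148], [151, 150, 148], [152, 151, 148], [152, 151, 148], [152, 150, 148], [152, 151, 148], [152, 151, 148], [153, 151, 148], [152, 151, 148], [152, 150, 148], [152, 151, 148], [107, 108, 110], [95, 97, 101], [94, 97, 101], [94, 97, 101], [95, 97, 101], [95, 97, 101], [95, 98, 102], [94, 97, 101], [94, 97, 101], [95, 98, 102], [94, 97, 101], [94, 97, 101], [87, 91, 98], [36, 46, 71], [9, 29, 66], [10, 30, 65], [11, 30, 65], [9, 29, 64], [4, 27, 63], [9, 30, 65], [12, 31, 65], [5, 28, 64], [10, 31, 66], [9, 30, 65], [6, 29, 64], [11, 30, 66], [11, 31, 66], [5, 29, 64], [8, 30, 65], [13, 32, 66], [25, 67, 131], [41, 101, 145], [47, 111, 147], [43, 109, 146], [40, 106, 146]]
[ 68  70  70  69  68  62  49  40 101 146 150 150 150 150 150 150 150 150
 150 151 151 150 151 150 151 151 151 151 151 150 150 150 151 150 150 150
 150 150 150 150 150 150 151 150 150 150 151 150 150 150 151 150 150 150
 150 151 151 151 151 150 151 150 151 150 150 150 150 150 140  71  28  56
  65  70  70  70  69  70  69  68]
[ 67  68  69  69  69  68  60  46  64 129 150 146 131 119 107 100  99  99
 101 102 103 104 102 100 100 101 101 100 101  99  99  99  98  99 100 100
 100  98  99  96  98  98 100 100 101 102 103 104 103 102 102 101 100 100
 101 102 103 103 101 101 101 101  99  98  98  99 115 150 138  46  43  60
  69  68  69  70  70  69  68  67]
```

The rear edges are at rows 253 (bottom) and 270 (top), matching a flat cassette with its rear at x ≈ 110.5 mm, against the pad. Handing in.

```bash
python3 -c "
from plant import robot
print(robot.job_done())"
```

```text
the job is handed in; nothing more can be done
None
```

I loaded the cassette and handed the job in at about 21 s: it was pressed to an estimated 11–12 N (from the wrist force), eased off slowly, and left flat against the stop, with the bottle and vial never approached. The hand-in returned no verdict, and I did not read the presence pin directly.

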